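# Tip a reclaimed floor tile out of its tray and stand it to dry

### The arm

A 6-joint arm with a two-finger parallel gripper is mounted at the origin on the work surface. World frame = base frame: x ahead of the robot, y to its left, z up, the work surface at z = 0. Lengths are in m, angles in degrees, forces in N, time in s.
With the tool pointing down it reaches from about 0.375 to 0.9 m from the base axis. Payload 3.1 kg.
Tool frame: the origin (TCP) lies at the very end of the fingers, on their centre line; the grasp point (between the pads) lies bot.grip_point_offset behind it (bot.grip_point_offset is the distance from the TCP to the grasp point, in m); z points along the fingers, y is the line along which they close (so a half turn about z gives the same grasp; the last joint's range is limited). The gripper opens to 87 mm and grips with 3 to 60 N. Pads are 19 mm wide; open, the fingers measure 117 mm over their backs; the gripper's body (75 mm by 190 mm) begins 51 mm behind the grasp point.
Start: joints at [58.298, 30.224, 82.088, -0, 67.689, -10.227], TCP at [0.229, 0.582, 0.194] pointing down, gripper open.
Joint ranges: [-176.69, 176.69], [-43.24, 126.21], [12.49, 139.97], [-82, 262], [0, 151.66], [-163.58, 163.58]. Speed limits (degrees/s): [159.86, 159.86, 180, 180, 180, 180].

### API

Orientations are given as a 3x3 rotation matrix whose columns are the frame's x, y, z axes.
In Python, from rig import bot, viewer, ticket gives the robot as it stands.
- The arm moves only by the tool servo_tool, never from a script. Its argument "targets" is a list of rows, each an object with "offset": the shift along the tool's x, y, z in m, a list of three; "dr": the turn, a rotation vector about the tool's x, y, z in degrees, a list of three. In form: [{"offset": [x, y, z], "dr": [ax, ay, az]}, ...]. A call has 1 to 20 rows; each row is the pose to reach, as a shift and turn from the pose commanded when the call began, along the tool's axes at that moment; what a row does not reach only later rows make up. A row lasts 1/12 s, in which the tool goes at most 41.7 mm and 7.16 degrees, less where a joint would pass 70% of its speed; a pose out of reach is approached as far as the arm can. A call with a gripper value outside its range is refused whole. "gripper" is the gripper command: -1 is fully open, 1 is shut, values between are in proportion, set as the call begins (left out, the last holds). The fingers move at their own pace and stop on an object; the grip force is fixed at half the most. Time passes only in rows, so rows that repeat a pose let the fingers close. It gives the time, the measured TCP pose, the force, the opening and the grip force at its end, in the units of the state.
- bot.read_state(): the state, without advancing time (a new reading comes with each control period).
- viewer.capture(name): name is "scene" or "top" or "wrist"; returns a dict with "color" (480x640x3 uint8, red, green, blue), "camera_matrix" (3x3 intrinsics, pixels), "R" (3x3) and "t" (3): a world point X has camera coordinates R X + t. Camera axes: x right, y down, z forward; pixel columns grow to the right and rows downward; lengths in m; the calibration is good to about 2 mm. The wrist camera is an equidistant fisheye: a pixel r from the principal point sees the ray r / f radians off the axis. A picture is of the moment at which its call begins. There is no depth.
- ticket.hand_in(): hands the job in; it is judged then, once.
The state is a dict: "time_s": time; "joint_positions": joint angles; "qvel": joint speeds; "tau": joint torques, N m; "position": TCP position; "tcp_rot": TCP orientation; "force": force on the tool from outside, world axes, zero at the start; "moment": the same for the moment, N m; "opening": opening from 0.0 (shut) to 1.0 (fully open); "grasp_force": force on a finger pad.
Only numpy, scipy, OpenCV 4.12 (cv2) and the standard library are available. Lean on these libraries where they do the work, as an engineer would, in place of code of your own. Each camera call takes 0.05 s, during which the arm holds its last target. There are 200 camera calls.

### The job

Push the hold-down knob of the wooden tipping tray down and turn it about a quarter turn clockwise, so that its bar is right off the tile and stays off; then press the tile's near end all the way down so that its far end tips up. Take the tile by the raised edge, lift it out and set it down without dropping it on the middle of the drying rest, one straight side on the ledge and leaning back flat against the board. Let go of it and leave the other things on the bench where they are.

Things in the scene. Friction and masses are not known exactly. Their poses are not given: they have to be found in the camera images.
- tray: Wooden tipping tray, open-topped box fixed to the bench, 80 mm high. Origin on the bench under the axle of its tipping plate; z up; x points roughly towards the robot: -x is the far end, +x the near end. Outer edges x -78 and +82, y -88 and +126 mm; the well inside spans x -63 to +67, y -73 to +73 mm. The tile lies in it, top flush with the rim. Hold-down knob at x -40, y +88 mm.
- tile_c (a point): Centre (half-way up) of the loose terracotta tile: regular hexagon 120 mm across flats, 14 mm thick, 0.25 to 0.5 kg. z: normal of its upper face; x: to the middle of a straight side (69 mm long). At the start flat, centre 73 mm above the bench over the tray's origin, x along the tray's x, so one straight side faces the far end. Too wide to pinch across.
- tile: The same tile, origin at the centre of its lower face. It lies loose on the steel plate, which ends 18 mm on the far side of the axle, so the far 42 mm of the tile overhang it: with the far end tipped up, fingers can reach above and below the tile up to 36 mm in from its far edge, pointing down the slope.
- plate (a joint): Angle of the steel tipping plate under the tile, rad: 0 level, 0.96 (55 degrees) fully tipped, far end up, at its stop. Axle along the tray's y at x 0, z 62 mm. Pressing the tile's near end by 4 to 8 N tips it; the stiff axle stays where left. A lip 8 mm high at the plate's near end stops the tile sliding off. Fully tipped, the tile's far edge is about 50 mm above the rim.
- press_at (a point): Fixed point of the tray, level with the rim (80 mm), 45 mm to the near side of the axle, on the centre line: where to press the tile's near end. A 19 mm wide fingertip pushed straight down here ends about 35 to 40 mm below the rim when the plate is fully tipped; the well is open below.
- clamp (a joint): Turn of the hold-down knob, rad: 0 to 0.1 at the start, its steel bar pointing to the tray's -y across the tile's far end, keeping it down. Grows clockwise seen from above, to 1.6 at most; at 1.57 the bar points to the tray's -x, off the tile. A safety stop blocks it at about 0.2 unless the knob is pushed down at least 6 mm until past 0.9. Turns easily, stays where left.
- press (a joint): Depth to which the hold-down knob with its bar is pushed straight down, m: 0 up, 0.008 fully down. A spring lifts it again (about 4 N to start, 9 N fully down). Bar: 85 mm from the knob's axis to its end, 16 mm wide, 6 mm thick, underside 12 mm above the rim when up.
- clamp_grip (a point): Grip point of the hold-down knob, on its vertical axis, 130 mm above the bench when up: in a black upright blade 10 mm thick, 46 mm long, reaching 10 mm above and 26 mm below this point. The blade lies along the bar, so at clamp 0 pinch it along the tray's x. Moves with the knob; its -y axis points along the bar. A stop block 104 mm high stands 20 to 40 mm from the axis.
- rest: Wooden drying rest fixed to the bench. Origin on the bench under its foot line (along y at x 0, z 35 mm); x roughly towards the robot. The back board, 150 mm wide, 8 mm thick, rises 70 mm from the foot line, leaning 25 degrees towards -x (up-slope -0.423, 0, 0.906; face normal 0.906, 0, 0.423). A ledge square to it runs 34 mm out along the normal.
- rest_place (a point): Fixed point of the rest where the tile's centre must be (x -19, y 0, z 92 mm of the rest): straight side on the ledge, back flat on the board, the top 50 mm of the tile standing free above the board so that fingers can hold it on both faces.
- brush: Bystander: wooden scrubbing brush, 150 x 38 x 34 mm, between tray and rest; origin under its centre.
- hammer: Bystander: claw hammer with a yellow handle, lying at the robot's left.
- scraper: Bystander: flat scraper lying beyond the tray and rest.
- mug: Bystander: white mug, 90 mm high, beyond the tray and rest.
- shard: Bystander: piece of broken tile, about 60 x 45 x 13 mm, lying on the robot's side of the brush.

How it is judged (in metres and radians):
On the way, in this order (a step that is already met when the one before it is completed fails the run):
1. the hold-down knob is pushed and turned at least 63 degrees, its bar off the tile, while the tile still lies flat (value of joint clamp above 1.1 rad and angle between tile's own z axis and vertical below 0.2 rad), for 0.1 s.
2. the tile is tipped at least 46 degrees in the tray, far end up (value of joint plate above 0.8 rad and angle between tile's own z axis and vertical above 0.8 rad and distance between tile_c and tray below 0.11 m), for 0.1 s.
3. the tile is lifted out in the fingers, its centre at least 140 mm above the bench (height (world z) of tile_c above 0.14 m and contact force between the fingers and tile above 1 N), for 0.1 s.
4. still in the fingers, the tile is brought down to within about 15 mm of its place on the rest (z of tile_c in the frame of rest between 0.07 and 0.107 m and x of tile_c in the frame of rest between -0.05 and 0.02 m and y of tile_c in the frame of rest between -0.04 and 0.04 m and contact force between the fingers and tile above 0.5 N), for 0.1 s.
At the end, for the whole second after the job is handed in: The tile stands still and released on the rest: in its frame the centre is within 13 mm of x -19, 10 mm of z 92 and 35 mm of y 0; face within about 7 degrees of the board's slope, its normal within 34 degrees of the rest's x; the hold-down is still turned by 63 degrees or more (x of tile_c in the frame of rest between -0.032 and -0.006 m and y of tile_c in the frame of rest between -0.035 and 0.035 m and z of tile_c in the frame of rest between 0.082 and 0.102 m and angle between the z axis of tile and the z axis of rest, either way round above 1 rad and angle between the z axis of tile and the x axis of rest, either way round below 0.6 rad and contact force between the fingers and tile below 0.05 N and linear speed of tile below 0.02 m/s and value of joint clamp above 1.1 rad); the robot touches nothing.
It fails at once if the brush is moved more than 30 mm (distance of brush from where it was at the start of the episode above 0.03 m).
It fails at once if the hammer is moved more than 30 mm (distance of hammer from where it was at the start of the episode above 0.03 m).
It fails at once if the scraper is moved more than 30 mm (distance of scraper from where it was at the start of the episode above 0.03 m).
It fails at once if the mug is moved more than 30 mm (distance of mug from where it was at the start of the episode above 0.03 m).
It fails at once if the shard is moved more than 30 mm (distance of shard from where it was at the start of the episode above 0.03 m).
It also fails if it takes over 67 s, if anything falls off the work surface, if the arm or the gripper's body presses on something with over 40 N, if the wrist force passes 120 N, or if a joint passes its speed limit or range.

## Working session

There is one attempt and no reset: what is moved stays moved. The work goes in short steps, Python scripts to look and compute and a tool call to move; the robot and the scene stay as the last step left them, time stands still between calls to the robot, and variables do not carry over. Pictures are saved under pics/ and viewed, at most 10 in all, crops included, and the job is handed in when it is done.

Besides the shell and the picture viewer there is one more tool, called after "Emit:" as name(argument=value, ...) on one line, values as JSON. servo_tool: Moves the arm, as the interface text tells. Its arguments: {"type":"object","properties":{"targets":{"type":"array"},"gripper":{"type":"number"}},"required":["targets"]}

```bash
ls; mkdir -p pics; python3 - <<'E'
from rig import bot,viewer
import cv2,numpy as np
s=bot.read_state();print(s['time_s'],s['position'],np.round(s['tcp_rot'],3),bot.grip_point_offset,s['force'])
for n in ('scene','top','wrist'):
    c=viewer.capture(n);cv2.imwrite(f'pics/{n}0.png',c['color'][:,:,::-1]);np.savez(f'pics/{n}0.npz',**c)
    print(n,c['camera_matrix'].tolist(),np.round(c['R'],3).tolist(),np.round(c['t'],3), (-c['R'].T@c['t']).round(3))
E
```

```text
pics
0.0 [0.22836129 0.58095954 0.19298052] [[-0.931  0.366 -0.001]
 [ 0.366  0.931 -0.002]
 [ 0.    -0.002 -1.   ]] 0.0187 [-0.69329722  0.91341211  0.65520334]
scene [[537.7151438064897, 0.0, 318.586669556029], [0.0, 537.7151438064897, 235.2356273959993], [0.0, 0.0, 1.0]] [[-0.372, 0.928, -0.022], [0.514, 0.186, -0.837], [-0.773, -0.323, -0.546]] [ 0.14  -0.249  1.552] [1.379 0.418 0.643]
top [[433.450494421283, 0.0, 313.93138913376356], [0.0, 433.450494421283, 235.39342795183427], [0.0, 0.0, 1.0]] [[-0.013, -1.0, 0.011], [-0.987, 0.011, -0.158], [0.157, -0.013, -0.987]] [0.09  0.614 0.908] [0.464 0.095 0.992]
wrist [[371.64829954431775, 0.0, 317.64258527089015], [0.0, 371.64829954431775, 234.41465943116134], [0.0, 0.0, 1.0]] [[0.366, 0.93, -0.003], [0.899, -0.353, 0.258], [0.239, -0.097, -0.966]] [-0.623 -0.03   0.391] [0.162 0.607 0.384]
```

View pics/top0.png

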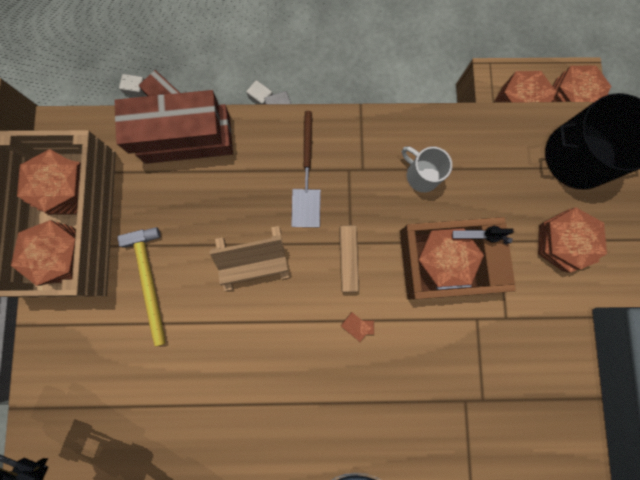

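View pics/scene0.png

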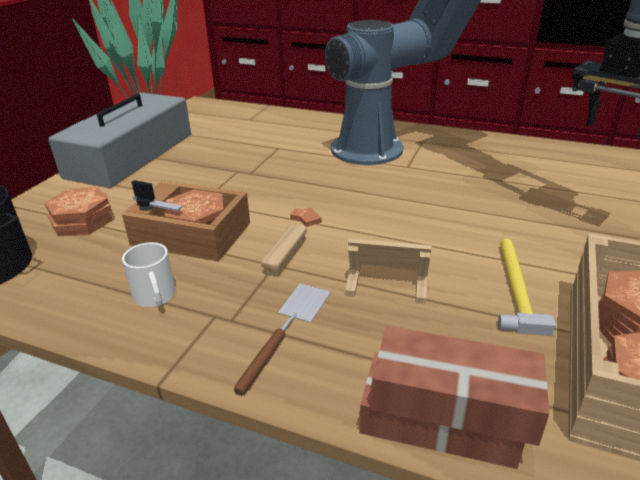

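The top view shows the tray with its rim corners near (404,228), (503,220), (513,290), (410,299), the knob near (500,233), the rest near (250,262), the brush at (348,260) and the shard at (358,326). In the scene view the tray is at (188,218) and the rest at (388,265), with its board top along (349,241)-(430,245).

```bash
cat > h.py <<'E'
import numpy as np,cv2
def ray(c,px,wrist=False):
    K,R,t=c['camera_matrix'],c['R'],c['t']
    v=np.array([(px[0]-K[0,2])/K[0,0],(px[1]-K[1,2])/K[1,1]])
    if wrist:
        r=np.linalg.norm(v)+1e-12; d=np.r_[np.sin(r)*v/r,np.cos(r)]
    else: d=np.r_[v,1]
    return -R.T@t, R.T@d/np.linalg.norm(d)
def onz(c,px,z,wrist=False):
    o,d=ray(c,px,wrist); return o+d*(z-o[2])/d[2]
def tri(rs):
    A=sum(np.eye(3)-np.outer(d,d) for o,d in rs); b=sum((np.eye(3)-np.outer(d,d))@o for o,d in rs)
    return np.linalg.solve(A,b)
def proj(c,X,wrist=False):
    K=c['camera_matrix']; p=c['R']@np.asarray(X,float)+c['t']
    if wrist:
        th=np.arctan2(np.hypot(p[0],p[1]),p[2]); v=p[:2]/np.hypot(p[0],p[1])*th
    else: v=p[:2]/p[2]
    return K[:2,:2]@v+K[:2,2]
def frame(o,x):  # planar frame: z up
    x=np.r_[np.asarray(x,float)[:2],0]; x/=np.linalg.norm(x); z=np.array([0,0,1.]); return np.c_[x,np.cross(z,x),z],np.asarray(o,float)
E
python3 - <<'E'
from h import *
c=np.load('pics/top0.npz');s=np.load('pics/scene0.npz')
for p in [(404,228),(503,220),(513,290),(410,299)]: print('tray',onz(c,p,.08).round(3))
print('knob',onz(c,(498,234),.13).round(3), tri([ray(c,(490,234)),ray(s,(143,194))]).round(3))
print('rest',tri([ray(c,(213,249)),ray(s,(430,245))]).round(3),tri([ray(c,(279,236)),ray(s,(349,241))]).round(3))
print('rest2',onz(c,(216,270),.09),onz(c,(287,259),.035))
print('rest foot',onz(c,(228,288),0).round(3),onz(c,(287,276),0).round(3))
for n,p in dict(brush=(348,260),shard=(358,326),mug=(428,172),scr=(306,208),ham=(140,238)).items(): print(n,onz(c,p,.02).round(3))
im=c['color']; hsv=cv2.cvtColor(im,cv2.COLOR_RGB2HSV)
m=((hsv[...,0]<9)|(hsv[...,0]>172))&(hsv[...,1]>150)&(hsv[...,2]>95); m=m.astype(np.uint8); m[:215]=0;m[305:]=0;m[:,:405]=0;m[:,515:]=0
ct=max(cv2.findContours(m,0,2)[0],key=cv2.contourArea); print(cv2.contourArea(ct),cv2.minAreaRect(ct)); 
a=cv2.resize(im[210:310,400:520],None,fx=5,fy=5,interpolation=cv2.INTER_CUBIC)
cv2.imwrite('pics/tr.png',a[...,::-1])
a=cv2.resize(im[222:302,200:300],None,fx=6,fy=6,interpolation=cv2.INTER_CUBIC)
cv2.imwrite('pics/re.png',a[...,::-1])
E
```

```text
tray [ 0.623 -0.11   0.08 ]
tray [ 0.639 -0.325  0.08 ]
tray [ 0.489 -0.334  0.08 ]
tray [ 0.473 -0.116  0.08 ]
knob [ 0.6   -0.289  0.13 ] [ 0.607 -0.288  0.111]
rest [0.579 0.294 0.103] [0.607 0.156 0.097]
rest2 [0.5373903  0.28745919 0.09      ] [0.56437732 0.14278247 0.035     ]
rest foot [0.504 0.279 0.   ] [0.529 0.145 0.   ]
brush [0.562 0.006 0.02 ]
shard [ 0.416 -0.012  0.02 ]
mug [ 0.766 -0.186  0.02 ]
scr [0.683 0.1   0.02 ]
ham [0.617 0.475 0.02 ]Traceback (most recent call last):
  File "<stdin>", line 11, in <module>
ValueError: max() iterable argument is empty
```

```bash
cat >> h.py <<'E'
from scipy.spatial.transform import Rotation as Rot
def down(yaw):  # tool down, tool y at yaw deg
    a=np.radians(yaw); y=np.array([np.cos(a),np.sin(a),0]); z=np.array([0,0,-1.]); return np.c_[np.cross(y,z),y,z]
def delta(P,R,s=None):
    if s is None:
        from rig import bot; s=bot.read_state()
    R0=np.array(s['tcp_rot']); rv=Rot.from_matrix(R0.T@R).as_rotvec(degrees=True)
    off=R0.T@(np.asarray(P)-s['position'])
    print('offset',off.round(4).tolist(),'dr',rv.round(2).tolist(),'rows>=',max(np.linalg.norm(off)/.0417,np.linalg.norm(rv)/7.16).round(1))
    return off,rv
E
python3 - <<'E'
from h import *
delta([.53,.15,.32],down(3.7))
E
```

```text
offset [-0.4384, -0.291, -0.1265] dr [-0.09, 0.04, 64.83] rows>= 13.0
```

Emit:
servo_tool(targets=[{"offset": [-0.1, -0.06, -0.1265], "dr": [0, 0, 15]}, {"offset": [-0.438, -0.291, -0.1265], "dr": [0, 0, 64.8]}, {"offset": [-0.438, -0.291, -0.1265], "dr": [0, 0, 64.8]}, {"offset": [-0.438, -0.291, -0.1265], "dr": [0, 0, 64.8]}, {"offset": [-0.438, -0.291, -0.1265], "dr": [0, 0, 64.8]}, {"offset": [-0.438, -0.291, -0.1265], "dr": [0, 0, 64.8]}, {"offset": [-0.438, -0.291, -0.1265], "dr": [0, 0, 64.8]}, {"offset": [-0.438, -0.291, -0.1265], "dr": [0, 0, 64.8]}, {"offset": [-0.438, -0.291, -0.1265], "dr": [0, 0, 64.8]}, {"offset": [-0.438, -0.291, -0.1265], "dr": [0, 0, 64.8]}, {"offset": [-0.438, -0.291, -0.1265], "dr": [0, 0, 64.8]}, {"offset": [-0.438, -0.291, -0.1265], "dr": [0, 0, 64.8]}, {"offset": [-0.438, -0.291, -0.1265], "dr": [0, 0, 64.8]}, {"offset": [-0.438, -0.291, -0.1265], "dr": [0, 0, 64.8]}, {"offset": [-0.438, -0.291, -0.1265], "dr": [0, 0, 64.8]}, {"offset": [-0.438, -0.291, -0.1265], "dr": [0, 0, 64.8]}, {"offset": [-0.438, -0.291, -0.1265], "dr": [0, 0, 64.8]}])

```text
time_s: 1.57
position: [0.5284, 0.1515, 0.3198]
tcp_rot: [[-0.066, 0.998, -0.002], [0.998, 0.066, 0.0], [0.001, -0.002, -1.0]]
force: [0.3, 0.4, -1.2]
opening: 0.999
grasp_force: 0.0
```

```bash
python3 - <<'E'
from h import *
from rig import viewer
c=viewer.capture('wrist');np.savez('pics/w1.npz',**c);cv2.imwrite('pics/w1.png',c['color'][...,::-1])
delta([.53,-.16,.32],down(3.7))
E
```

```text
offset [-0.3112, -0.0192, -0.0002] dr [-0.11, -0.03, 0.13] rows>= 7.5
```

View pics/w1.png

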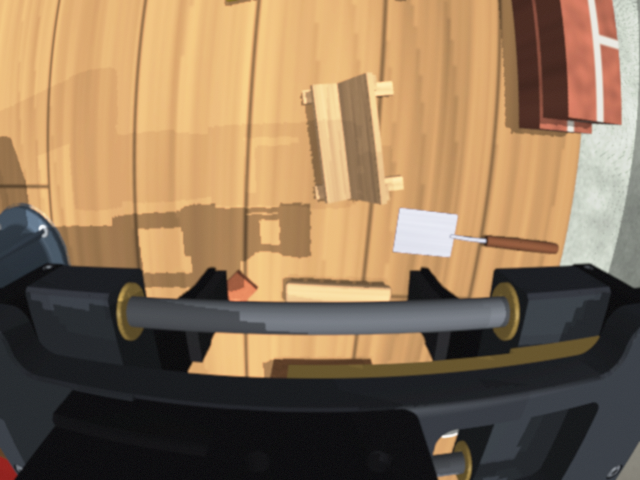

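The rest is seen at (310-390, 72-205): the ledge is on the left, and the board's top edge runs from about (368,74) to (388,202). Next I'll move past the tray, so the camera sees it the same way.

Emit:
servo_tool(targets=[{"offset": [-0.431, 0, 0], "dr": [0, 0, 0]}, {"offset": [-0.431, 0, 0], "dr": [0, 0, 0]}, {"offset": [-0.431, 0, 0], "dr": [0, 0, 0]}, {"offset": [-0.431, 0, 0], "dr": [0, 0, 0]}, {"offset": [-0.431, 0, 0], "dr": [0, 0, 0]}, {"offset": [-0.431, 0, 0], "dr": [0, 0, 0]}, {"offset": [-0.431, 0, 0], "dr": [0, 0, 0]}, {"offset": [-0.431, 0, 0], "dr": [0, 0, 0]}, {"offset": [-0.431, 0, 0], "dr": [0, 0, 0]}, {"offset": [-0.431, 0, 0], "dr": [0, 0, 0]}, {"offset": [-0.431, 0, 0], "dr": [0, 0, 0]}, {"offset": [-0.431, 0, 0], "dr": [0, 0, 0]}, {"offset": [-0.431, 0, 0], "dr": [0, 0, 0]}, {"offset": [-0.431, 0, 0], "dr": [0, 0, 0]}])

```text
time_s: 2.78
position: [0.5579, -0.2769, 0.3202]
tcp_rot: [[-0.067, 0.998, -0.001], [0.998, 0.067, 0.002], [0.002, -0.001, -1.0]]
force: [-0.2, 0.6, -0.2]
opening: 1.003
grasp_force: 0.0
```

```bash
python3 - <<'E'
from h import *
from rig import viewer
c=viewer.capture('wrist');np.savez('pics/w2.npz',**c)
w=np.load('pics/w1.npz')['color'][60:215,290:415]
a=cv2.resize(w,None,fx=3.2,fy=3.2,interpolation=cv2.INTER_CUBIC)
b=cv2.resize(c['color'][20:260,240:440],None,fx=2,fy=2,interpolation=cv2.INTER_CUBIC)
o=np.zeros((500,800,3),np.uint8);o[:a.shape[0],:a.shape[1]]=a;o[:480,400:800]=b
cv2.imwrite('pics/z.png',o[...,::-1])
E
```

```text
(no output)
```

View pics/z.png

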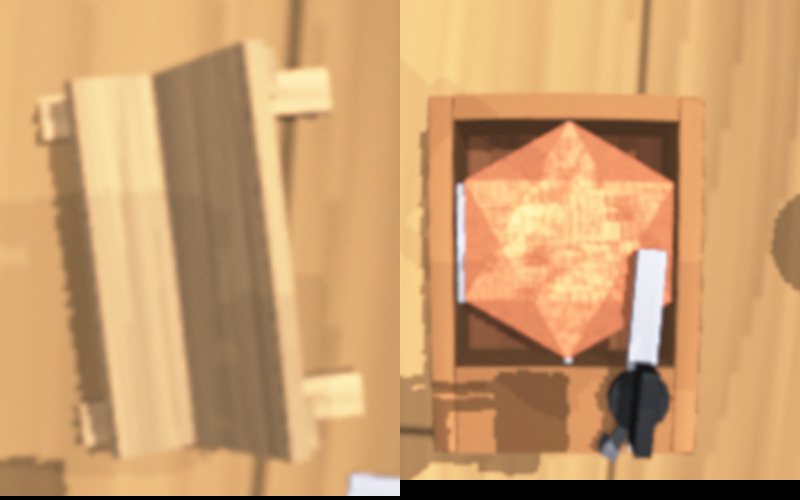

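The left panel shows the rest, enlarged: face top edge (245,42)-(291,461), foot line (153,75)-(193,443). The right panel shows the tray: hexagon corners (569,122), (672,182), (672,300), (569,358), (465,300), (465,182), and the bar end at (652,250).

```bash
cat > geo.py <<'E'
from h import *
w1=np.load('pics/w1.npz');w2=np.load('pics/w2.npz')
fr=lambda u,v:(290+u/3.2,60+v/3.2)
ft=lambda u,v:(240+(u-400)/2,20+v/2)
if __name__=='__main__':
    T=[onz(w2,ft(*p),.08,True) for p in [(429,97),(703,97),(697,453),(434,453)]]
    print('rim',np.round(T,4).tolist(), [round(float(np.linalg.norm(T[i]-T[i-1])),4) for i in range(4)])
    H=np.array([onz(w2,ft(*p),.08,True) for p in [(569,122),(672,182),(672,300),(569,358),(465,300),(465,182)]])
    print('hex c',H.mean(0),(H[1]+H[2]-H[4]-H[5])/2,(H[0]-H[3]))
    a=(H[4]+H[5]-H[1]-H[2]); print('tray x yaw',np.degrees(np.arctan2(a[1],a[0])), 'from y', np.degrees(np.arctan2(*(H[3]-H[0])[1::-1]))+90-0)
    print('rim y yaw', [np.degrees(np.arctan2(*(q-p)[1::-1])) for p,q in [(T[0],T[3]),(T[1],T[2]),(T[1],T[0]),(T[2],T[3])]])
    F=[onz(w1,fr(*p),.035,True) for p in [(153,75),(193,443)]]; U=[onz(w1,fr(*p),.035+.07*.906,True) for p in [(245,42),(291,461)]]; L=[onz(w1,fr(*p),.035+.034*.423,True) for p in [(68,80),(120,457)]]
    for n,E in (('foot',F),('top',U),('ledge',L)):
        d=E[0]-E[1]; print(n,np.round(E,4).tolist(),'len',np.linalg.norm(d).round(4),'x yaw',np.degrees(np.arctan2(d[1],d[0])).round(2)+90,'mid',((E[0]+E[1])/2).round(4))
    print('bar end',onz(w2,ft(652,250),.098,True),'knobtop',onz(w2,ft(645,410),.14,True))
E
python3 geo.py
```

```text
rim [[0.4738, -0.1289, 0.08], [0.6316, -0.1176, 0.08], [0.6474, -0.3309, 0.08], [0.4867, -0.3416, 0.08]] [0.2131, 0.1581, 0.2138, 0.161]
hex c [ 0.55995188 -0.20895494  0.08      ] [0.1195038  0.00837365 0.        ] [-0.00946251  0.1377029   0.        ]
tray x yaw -175.99182755974985 from y 3.9310052926325625
rim y yaw [np.float64(-86.53248877060075), np.float64(-85.76463084496086), np.float64(-175.92231281142176), np.float64(-176.16767894130206)]
foot [[0.5429, 0.2929, 0.035], [0.5697, 0.1459, 0.035]] len 0.1493 x yaw 190.31 mid [0.5563 0.2194 0.035 ]
top [[0.5711, 0.298, 0.0984], [0.599, 0.1522, 0.0984]] len 0.1485 x yaw 190.84 mid [0.585  0.2251 0.0984]
ledge [[0.5101, 0.2865, 0.0494], [0.54, 0.1406, 0.0494]] len 0.1488 x yaw 191.57 mid [0.5251 0.2135 0.0494]
bar end [ 0.60591183 -0.21082153  0.098     ] knobtop [ 0.60413759 -0.29229206  0.14      ]
```

```bash
cat >> geo.py <<'E'
def Rz(d): return Rot.from_euler('z',d,degrees=True).as_matrix()
TR,TO=Rz(184.0),np.array([.560,-.210,0]); RR,RO=Rz(190.8),np.array([.5563,.2194,0])
tw=lambda *p:TO+TR@np.array(p); rw=lambda *p:RO+RR@np.array(p)
E
python3 - <<'E'
from geo import *
print(tw(-.04,.088,.117)); delta(tw(-.04,.088,.160),down(0)); delta(tw(-.04,.088,.117),down(0))
E
```

```text
[ 0.60604113 -0.29499538  0.117     ]
offset [-0.0216, 0.0468, 0.1604] dr [-0.03, -0.07, 3.89] rows>= 4.0
offset [-0.0216, 0.0468, 0.2034] dr [-0.03, -0.07, 3.89] rows>= 5.0
```

Emit:
servo_tool(targets=[{"offset": [-0.0216, 0.0468, 0.08], "dr": [0, 0, 3.9]}, {"offset": [-0.0216, 0.0468, 0.12], "dr": [0, 0, 3.9]}, {"offset": [-0.0216, 0.0468, 0.15], "dr": [0, 0, 3.9]}, {"offset": [-0.0216, 0.0468, 0.165], "dr": [0, 0, 3.9]}, {"offset": [-0.0216, 0.0468, 0.18], "dr": [0, 0, 3.9]}, {"offset": [-0.0216, 0.0468, 0.195], "dr": [0, 0, 3.9]}, {"offset": [-0.0216, 0.0468, 0.2034], "dr": [0, 0, 3.9]}, {"offset": [-0.0216, 0.0468, 0.2034], "dr": [0, 0, 3.9]}, {"offset": [-0.0216, 0.0468, 0.2034], "dr": [0, 0, 3.9]}])

```text
time_s: 3.58
position: [0.6066, -0.2971, 0.1179]
tcp_rot: [[0.002, 1.0, 0.001], [1.0, -0.002, -0.0], [-0.0, 0.001, -1.0]]
force: [0.8, -0.0, 0.9]
opening: 1.0
grasp_force: 0.0
```

Emit:
servo_tool(targets=[{"offset": [0, 0, 0], "dr": [0, 0, 0]}, {"offset": [0, 0, 0], "dr": [0, 0, 0]}, {"offset": [0, 0, 0], "dr": [0, 0, 0]}, {"offset": [0, 0, 0], "dr": [0, 0, 0]}, {"offset": [0, 0, 0], "dr": [0, 0, 0]}, {"offset": [0, 0, 0], "dr": [0, 0, 0]}, {"offset": [0, 0, 0], "dr": [0, 0, 0]}, {"offset": [0, 0, 0], "dr": [0, 0, 0]}, {"offset": [0, 0, 0], "dr": [0, 0, 0]}, {"offset": [0, 0, 0], "dr": [0, 0, 0]}], gripper=1)

```text
time_s: 4.42
position: [0.6059, -0.2981, 0.1169]
tcp_rot: [[0.003, 1.0, -0.0], [1.0, -0.003, 0.0], [0.0, -0.0, -1.0]]
force: [0.3, 0.3, -0.2]
opening: 0.327
grasp_force: 0.0
```

Emit:
servo_tool(targets=[{"offset": [0.0025, 0, 0], "dr": [0, 0, 0]}, {"offset": [0.0025, 0, 0], "dr": [0, 0, 0]}, {"offset": [0.0025, 0, 0], "dr": [0, 0, 0]}, {"offset": [0.0025, 0, 0], "dr": [0, 0, 0]}, {"offset": [0.0025, 0, 0], "dr": [0, 0, 0]}, {"offset": [0.0025, 0, 0], "dr": [0, 0, 0]}], gripper=1)

```text
time_s: 4.92
position: [0.606, -0.2956, 0.1171]
tcp_rot: [[0.003, 1.0, 0.0], [1.0, -0.003, -0.0], [-0.0, 0.0, -1.0]]
force: [-0.2, 0.0, 0.3]
opening: 0.013
grasp_force: 0.0
```

```bash
python3 - <<'E'
from h import *
from rig import viewer
cs={n:viewer.capture(n) for n in('scene','top','wrist')}
np.savez('pics/s3.npz',**cs['scene']);np.savez('pics/t3.npz',**cs['top'])
a=cv2.resize(cs['scene']['color'][130:280,80:280],None,fx=2,fy=2,interpolation=cv2.INTER_CUBIC)
b=cv2.resize(cs['top']['color'][170:320,380:580],None,fx=2,fy=2,interpolation=cv2.INTER_CUBIC)
w=cs['wrist']['color'][:400,200:600][:300]
o=np.zeros((600,800,3),np.uint8);o[:300,:400]=a;o[:300,400:]=b;o[300:600,:400]=w
cv2.imwrite('pics/k.png',o[...,::-1])
E
```

```text
(no output)
```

View pics/k.png

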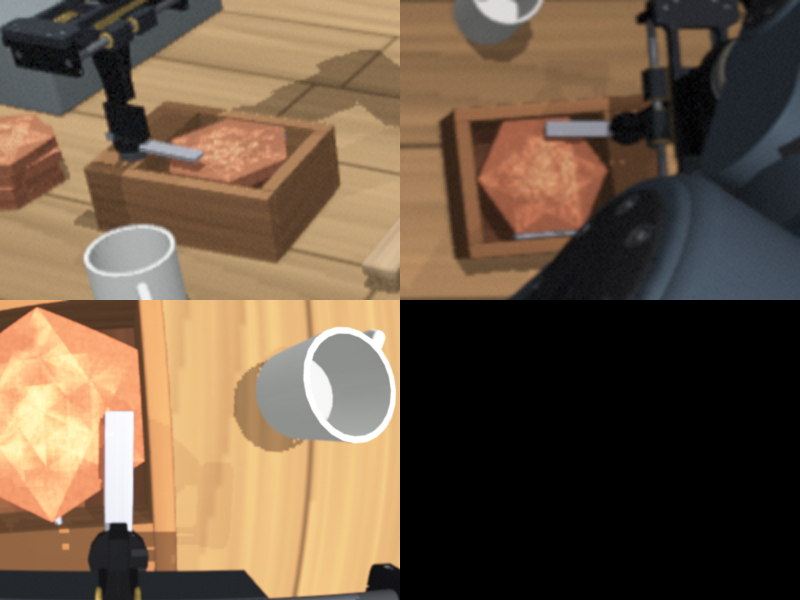

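```bash
python3 - <<'E'
from h import *
from rig import bot
from geo import *
s=bot.read_state();P=np.array(s['position']);print(P,s['opening'],s['grasp_force'],s['time_s'])
S=np.load('pics/s3.npz');T=np.load('pics/t3.npz');S0=np.load('pics/scene0.npz')
for nm,X in dict(tcp=P,tcp_up=P+[0,0,.05],top=tw(-.04,.088,.14),bot=tw(-.04,.088,.104),ax98=tw(-.04,.088,.098),bl1=[.606,-.272,.14],bl2=[.606,-.318,.14]).items():
    print(nm,((proj(S,X)-[80,130])*2).round(0),((proj(T,X)-[380,170])*2+[400,0]).round(0))
print('disc',onz(w2,ft(638,398),.1,True))
b=cv2.resize(S['color'][160:230,120:190],None,fx=5,fy=5,interpolation=cv2.INTER_CUBIC)
a=cv2.resize(S0['color'][160:230,120:190],None,fx=5,fy=5,interpolation=cv2.INTER_CUBIC)
cv2.imwrite('pics/k2.png',np.clip(np.hstack([a,b])[...,::-1].astype(float)*2.0,0,255))
E
```

```text
[ 0.60594559 -0.29569725  0.11704301] 0.0023235667741991236 0.0 5.0667
tcp [127. 123.] [636. 125.]
tcp_up [117.  80.] [659. 116.]
top [123. 104.] [646. 121.]
bot [130. 134.] [630. 127.]
ax98 [131. 139.] [628. 127.]
bl1 [142. 107.] [623. 121.]
bl2 [105. 100.] [668. 121.]
disc [ 0.60504231 -0.29480817  0.1       ][ WARN:0@0.171] global loadsave.cpp:1063 imwrite_ Unsupported depth image for selected encoder is fallbacked to CV_8U.
```

View pics/k2.png

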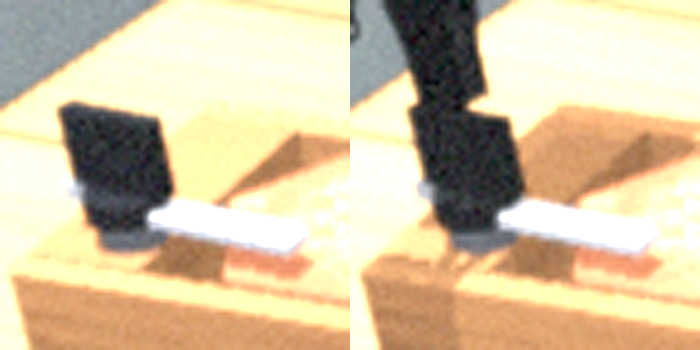

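Emit:
servo_tool(targets=[{"offset": [0, 0, 0.003], "dr": [0, 0, 0]}, {"offset": [0, 0, 0.006], "dr": [0, 0, 0]}, {"offset": [0, 0, 0.006], "dr": [0, 0, 0]}], gripper=1)

```text
time_s: 5.32
position: [0.6062, -0.2959, 0.111]
tcp_rot: [[0.003, 1.0, 0.001], [1.0, -0.003, -0.0], [-0.0, 0.001, -1.0]]
force: [-0.4, 0.2, 3.6]
opening: 0.005
grasp_force: 2.0
```

Emit:
servo_tool(targets=[{"offset": [0, 0.003, 0], "dr": [0, 0, 0]}, {"offset": [0, 0.006, 0], "dr": [0, 0, 0]}, {"offset": [0, 0.006, 0], "dr": [0, 0, 0]}])

```text
time_s: 5.57
position: [0.612, -0.2957, 0.1113]
tcp_rot: [[0.003, 1.0, -0.001], [1.0, -0.003, -0.0], [-0.0, -0.001, -1.0]]
force: [-2.2, 0.3, 4.0]
opening: 0.007
grasp_force: 1.9
```

Emit:
servo_tool(targets=[{"offset": [0, -0.003, -0.03], "dr": [0, 0, 0]}, {"offset": [0, -0.006, -0.07], "dr": [0, 0, 0]}, {"offset": [0, -0.006, -0.07], "dr": [0, 0, 0]}, {"offset": [0, -0.006, -0.07], "dr": [0, 0, 0]}], gripper=1)

```text
time_s: 5.9
position: [0.6082, -0.2968, 0.184]
tcp_rot: [[0.003, 1.0, 0.006], [1.0, -0.003, -0.004], [-0.004, 0.006, -1.0]]
force: [-1.0, 0.3, -0.6]
opening: 0.005
grasp_force: 0.0
```

```bash
python3 - <<'E'
from h import *
from rig import bot,viewer
from geo import *
s=bot.read_state();P=np.array(s['position']);print(P,s['force'],s['opening'])
S=viewer.capture('scene');np.savez('pics/s4.npz',**S)
p=proj(S,P);q=proj(S,P+[0,0,.023]);print('tcp px',p,'23mm up',q)
S0=np.load('pics/scene0.npz');p0=proj(S0,[.2284,.5810,.1930]);print('start',p0, proj(S0,[.2284,.5810,.2160]))
def crop(im,p):
    x,y=int(p[0])-30,int(p[1])-45; return cv2.resize(im[y:y+60,x:min(x+60,640)],(390,390),interpolation=cv2.INTER_CUBIC),(x,y)
a,oa=crop(S['color'],p);b,ob=crop(S0['color'],p0);print(oa,ob,'scale 6.5')
for im,o,pp in((a,oa,(p,q)),(b,ob,(p0,proj(S0,[.2284,.5810,.2160])))):
    im[:]=np.clip(im.astype(float)*2,0,255)
    for k,u in enumerate(pp): cv2.circle(im,tuple(int(v) for v in ((u-o)*6.5)),4,[(0,255,0),(255,0,255)][k],1)
cv2.imwrite('pics/f.png',np.hstack([a,b])[...,::-1])
E
```

```text
[ 0.60820691 -0.296809    0.18400415] [-1.01393986  0.27047439 -0.57302705] 0.005069841887385878
tcp px [135.78960197 162.5123825 ] 23mm up [133.37560091 151.93000124]
start [611.35242505 143.32031908] [614.53485105 132.5629821 ]
(105, 117) (581, 98) scale 6.5
```

View pics/f.png

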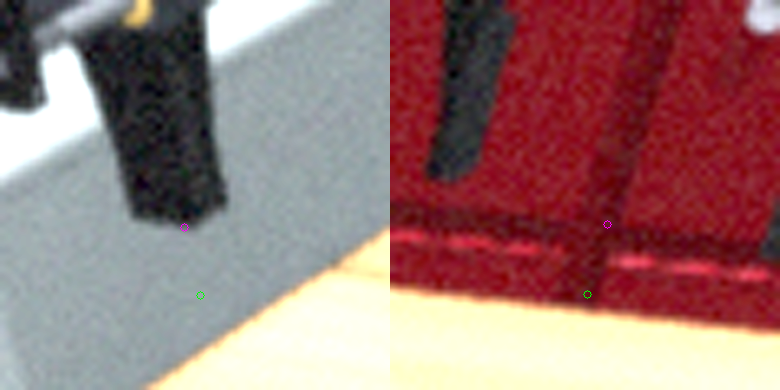

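The fingertips really end about 25 mm above the reported TCP: at (178,215) in the crop, against the predicted (200,295). They had closed above the blade, which matches the contact at z 0.111. From here I'll treat the real tip as TCP − 26 mm along the tool's z.

```bash
cat >> geo.py <<'E'
D=.026
def goto(tip,R): # real tip -> delta
    return delta(np.asarray(tip)+D*R[:,2],R)
E
python3 - <<'E'
from geo import *
goto(tw(-.04,.088,.117),down(0))
E
```

```text
offset [0.0009, -0.001, 0.0909] dr [0.14, 0.07, -0.17] rows>= 2.2
```

Emit:
servo_tool(targets=[{"offset": [0, 0, 0], "dr": [0, 0, 0]}, {"offset": [0, 0, 0], "dr": [0, 0, 0]}, {"offset": [0, 0, 0], "dr": [0, 0, 0]}, {"offset": [0, 0, 0], "dr": [0, 0, 0]}, {"offset": [0, 0, 0], "dr": [0, 0, 0]}, {"offset": [0, 0, 0], "dr": [0, 0, 0]}, {"offset": [0, 0, 0], "dr": [0, 0, 0]}, {"offset": [0, 0, 0], "dr": [0, 0, 0]}, {"offset": [0.001, 0, 0.02], "dr": [0, 0, 0]}, {"offset": [0.001, 0, 0.035], "dr": [0, 0, 0]}, {"offset": [0.001, 0, 0.05], "dr": [0, 0, 0]}, {"offset": [0.001, 0, 0.065], "dr": [0, 0, 0]}, {"offset": [0.001, 0, 0.08], "dr": [0, 0, 0]}, {"offset": [0.001, 0, 0.0909], "dr": [0, 0, 0]}, {"offset": [0.001, 0, 0.0909], "dr": [0, 0, 0]}, {"offset": [0.001, 0, 0.0909], "dr": [0, 0, 0]}], gripper=0)

```text
time_s: 7.28
position: [0.6057, -0.2945, 0.0897]
tcp_rot: [[0.003, 1.0, -0.001], [1.0, -0.003, 0.001], [0.001, -0.001, -1.0]]
force: [0.5, -0.3, 1.2]
opening: 0.5
grasp_force: 0.0
```

Emit:
servo_tool(targets=[{"offset": [0, 0, 0], "dr": [0, 0, 0]}, {"offset": [0, 0, 0], "dr": [0, 0, 0]}, {"offset": [0, 0, 0], "dr": [0, 0, 0]}, {"offset": [0, 0, 0], "dr": [0, 0, 0]}, {"offset": [0, 0, 0], "dr": [0, 0, 0]}, {"offset": [0, 0, 0], "dr": [0, 0, 0]}, {"offset": [0, 0, 0], "dr": [0, 0, 0]}, {"offset": [0, 0, 0], "dr": [0, 0, 0]}], gripper=1)

```text
time_s: 7.95
position: [0.6061, -0.2947, 0.0905]
tcp_rot: [[0.003, 1.0, 0.0], [1.0, -0.003, -0.0], [-0.0, 0.0, -1.0]]
force: [0.3, 0.3, 1.2]
opening: 0.114
grasp_force: 30.0
```

The blade is gripped (opening 9.9 mm, 30 N). Now push it down and turn.

Emit:
servo_tool(targets=[{"offset": [0, 0, 0.003], "dr": [0, 0, 0]}, {"offset": [0, 0, 0.006], "dr": [0, 0, 0]}, {"offset": [0, 0, 0.0085], "dr": [0, 0, 0]}, {"offset": [0, 0, 0.0085], "dr": [0, 0, 0]}, {"offset": [0, 0, 0.0085], "dr": [0, 0, 0]}])

```text
time_s: 8.37
position: [0.6062, -0.2948, 0.0829]
tcp_rot: [[0.003, 1.0, 0.001], [1.0, -0.003, -0.0], [-0.0, 0.001, -1.0]]
force: [-1.0, 1.3, 7.6]
opening: 0.114
grasp_force: 30.0
```

Emit:
servo_tool(targets=[{"offset": [0, 0, 0], "dr": [0, 0, 5]}, {"offset": [0, 0, 0], "dr": [0, 0, 10]}, {"offset": [0, 0, 0], "dr": [0, 0, 15]}, {"offset": [0, 0, 0], "dr": [0, 0, 20]}, {"offset": [0, 0, 0], "dr": [0, 0, 25]}, {"offset": [0, 0, 0], "dr": [0, 0, 30]}, {"offset": [0, 0, 0], "dr": [0, 0, 35]}])

```text
time_s: 8.95
position: [0.6065, -0.2949, 0.0831]
tcp_rot: [[0.579, 0.815, 0.001], [0.815, -0.579, -0.001], [0.0, 0.002, -1.0]]
force: [-1.1, 1.1, 8.0]
opening: 0.112
grasp_force: 30.0
```

Emit:
servo_tool(targets=[{"offset": [0, 0, 0], "dr": [0, 0, 5]}, {"offset": [0, 0, 0], "dr": [0, 0, 10]}, {"offset": [0, 0, 0], "dr": [0, 0, 15]}, {"offset": [0, 0, 0], "dr": [0, 0, 20]}, {"offset": [0, 0, 0], "dr": [0, 0, 25]}, {"offset": [0, 0, 0], "dr": [0, 0, 30]}, {"offset": [0, 0, 0], "dr": [0, 0, 35]}, {"offset": [0, 0, 0], "dr": [0, 0, 40]}, {"offset": [0, 0, 0], "dr": [0, 0, 45]}, {"offset": [0, 0, 0], "dr": [0, 0, 50]}, {"offset": [0, 0, 0], "dr": [0, 0, 50]}, {"offset": [0, 0, 0], "dr": [0, 0, 50]}, {"offset": [0, 0, -0.004], "dr": [0, 0, 50]}, {"offset": [0, 0, -0.008], "dr": [0, 0, 50]}, {"offset": [0, 0, -0.008], "dr": [0, 0, 50]}])

```text
time_s: 10.2
position: [0.6065, -0.2951, 0.0901]
tcp_rot: [[0.996, 0.084, 0.002], [0.084, -0.996, -0.001], [0.001, 0.001, -1.0]]
force: [0.7, 0.2, 4.6]
opening: 0.114
grasp_force: 30.0
```

Emit:
servo_tool(targets=[{"offset": [0, 0, 0], "dr": [0, 0, 0]}, {"offset": [0, 0, 0], "dr": [0, 0, 0]}, {"offset": [0, 0, 0], "dr": [0, 0, 0]}, {"offset": [0, 0, 0], "dr": [0, 0, 0]}, {"offset": [0, 0, 0], "dr": [0, 0, 0]}, {"offset": [0, 0, 0], "dr": [0, 0, 0]}, {"offset": [0, 0, -0.02], "dr": [0, 0, 0]}, {"offset": [0, 0, -0.05], "dr": [0, 0, 0]}, {"offset": [0, 0, -0.09], "dr": [0, 0, 0]}, {"offset": [0, 0, -0.12], "dr": [0, 0, 0]}, {"offset": [0, 0, -0.12], "dr": [0, 0, 0]}, {"offset": [0, 0, -0.12], "dr": [0, 0, 0]}], gripper=0)

```text
time_s: 11.2
position: [0.6072, -0.2955, 0.2125]
tcp_rot: [[0.996, 0.084, 0.005], [0.084, -0.996, -0.003], [0.004, 0.004, -1.0]]
force: [0.3, -0.0, 0.3]
opening: 0.498
grasp_force: 0.0
```

```bash
python3 - <<'E'
from geo import *
from rig import viewer
R=down(94)
print(tw(.045,0,.08)); goto(tw(.045,0,.12),R)
S=viewer.capture('scene');np.savez('pics/s5.npz',**S)
hsv=cv2.cvtColor(S['color'],cv2.COLOR_RGB2HSV)
m=((hsv[...,1]<60)&(hsv[...,2]>120)).astype(np.uint8)
m[:170]=0;m[240:]=0;m[:,:100]=0;m[:,240:]=0
for c in cv2.findContours(m,0,2)[0]:
    if cv2.contourArea(c)>20: print(cv2.boundingRect(c),cv2.minAreaRect(c))
print('exp bar', proj(S,tw(-.125,.088,.098)),proj(S,tw(-.06,.088,.098)))
E
```

```text
[ 0.51510962 -0.21313904  0.08      ]
offset [-0.0854, -0.0903, 0.1178] dr [0.39, 0.33, -179.17] rows>= 25.0
(118, 204, 26, 20) ((130.69493103027344, 212.677001953125), (7.189352512359619, 29.807540893554688), 46.63658142089844)
exp bar [121.43480593 220.09704713] [140.25259687 204.23817726]
```

Mask check: the bar lies at (131,213) in the scene view, pointing to tray −x as expected. Next is the press.

```bash
python3 - <<'E'
from geo import *
goto(tw(.045,0,.12),down(-86));goto(tw(.045,0,.09),down(-86))
E
```

```text
offset [-0.0837, -0.0888, 0.116] dr [0.03, -0.03, 0.83] rows>= 4.0
offset [-0.0837, -0.0888, 0.146] dr [0.03, -0.03, 0.83] rows>= 4.6
```

Emit:
servo_tool(targets=[{"offset": [-0.03, -0.03, 0], "dr": [0, 0, 0.8]}, {"offset": [-0.06, -0.06, 0], "dr": [0, 0, 0.8]}, {"offset": [-0.0837, -0.0888, 0.02], "dr": [0, 0, 0.8]}, {"offset": [-0.0837, -0.0888, 0.05], "dr": [0, 0, 0.8]}, {"offset": [-0.0837, -0.0888, 0.08], "dr": [0, 0, 0.8]}, {"offset": [-0.0837, -0.0888, 0.11], "dr": [0, 0, 0.8]}, {"offset": [-0.0837, -0.0888, 0.125], "dr": [0, 0, 0.8]}, {"offset": [-0.0837, -0.0888, 0.135], "dr": [0, 0, 0.8]}, {"offset": [-0.0837, -0.0888, 0.146], "dr": [0, 0, 0.8]}, {"offset": [-0.0837, -0.0888, 0.146], "dr": [0, 0, 0.8]}], gripper=1)

```text
time_s: 12.08
position: [0.5134, -0.2122, 0.0611]
tcp_rot: [[0.998, 0.07, -0.004], [0.07, -0.998, 0.003], [-0.004, -0.003, -1.0]]
force: [-0.8, 0.2, -0.3]
opening: 0.001
grasp_force: 0.0
```

Emit:
servo_tool(targets=[{"offset": [0, 0, 0.004], "dr": [0, 0, 0]}, {"offset": [0, 0, 0.008], "dr": [0, 0, 0]}, {"offset": [0, 0, 0.012], "dr": [0, 0, 0]}, {"offset": [0, 0, 0.016], "dr": [0, 0, 0]}, {"offset": [0, 0, 0.02], "dr": [0, 0, 0]}, {"offset": [0, 0, 0.02], "dr": [0, 0, 0]}])

```text
time_s: 12.58
position: [0.514, -0.2133, 0.0435]
tcp_rot: [[0.998, 0.07, -0.002], [0.07, -0.998, 0.0], [-0.002, -0.0, -1.0]]
force: [-2.4, 0.1, 2.3]
opening: 0.003
grasp_force: 1.0
```

Emit:
servo_tool(targets=[{"offset": [0, 0, 0.004], "dr": [0, 0, 0]}, {"offset": [0, 0, 0.008], "dr": [0, 0, 0]}, {"offset": [0, 0, 0.012], "dr": [0, 0, 0]}, {"offset": [0, 0, 0.016], "dr": [0, 0, 0]}, {"offset": [0, 0, 0.018], "dr": [0, 0, 0]}, {"offset": [0, 0, 0.02], "dr": [0, 0, 0]}])

```text
time_s: 13.08
position: [0.5143, -0.2131, 0.0235]
tcp_rot: [[0.998, 0.07, -0.001], [0.07, -0.998, 0.0], [-0.001, -0.001, -1.0]]
force: [-4.1, -1.5, 2.6]
opening: 0.005
grasp_force: 2.0
```

Contact is steady at tip z ≈ 0.050, so I'll go on gently to the stop.

Emit:
servo_tool(targets=[{"offset": [0, 0, 0.002], "dr": [0, 0, 0]}, {"offset": [0, 0, 0.004], "dr": [0, 0, 0]}, {"offset": [0, 0, 0.006], "dr": [0, 0, 0]}, {"offset": [0, 0, 0.006], "dr": [0, 0, 0]}])

```text
time_s: 13.42
position: [0.5157, -0.2131, 0.0175]
tcp_rot: [[0.998, 0.07, 0.001], [0.07, -0.998, -0.0], [0.001, 0.0, -1.0]]
force: [-1.8, 0.2, 1.5]
opening: 0.004
grasp_force: 0.9
```

Emit:
servo_tool(targets=[{"offset": [0, 0, 0.001], "dr": [0, 0, 0]}, {"offset": [0, 0, 0.002], "dr": [0, 0, 0]}, {"offset": [0, 0, 0.003], "dr": [0, 0, 0]}, {"offset": [0, 0, 0.003], "dr": [0, 0, 0]}])

```text
time_s: 13.75
position: [0.5155, -0.2134, 0.0149]
tcp_rot: [[0.998, 0.07, 0.001], [0.07, -0.998, -0.001], [0.001, 0.001, -1.0]]
force: [-1.2, -0.4, 4.7]
opening: 0.011
grasp_force: 1.7
```

Emit:
servo_tool(targets=[{"offset": [0, 0, 0.001], "dr": [0, 0, 0]}, {"offset": [0, 0, 0.002], "dr": [0, 0, 0]}, {"offset": [0, 0, 0.003], "dr": [0, 0, 0]}, {"offset": [0, 0, 0.003], "dr": [0, 0, 0]}])

```text
time_s: 14.08
position: [0.5148, -0.2135, 0.0129]
tcp_rot: [[0.998, 0.071, -0.0], [0.071, -0.998, -0.001], [-0.0, 0.001, -1.0]]
force: [-4.3, 0.3, 12.6]
opening: 0.006
grasp_force: 5.4
```

Emit:
servo_tool(targets=[{"offset": [0, 0, 0.001], "dr": [0, 0, 0]}, {"offset": [0, 0, 0.002], "dr": [0, 0, 0]}, {"offset": [0, 0, 0.002], "dr": [0, 0, 0]}])

```text
time_s: 14.33
position: [0.5144, -0.2136, 0.0119]
tcp_rot: [[0.997, 0.071, -0.001], [0.071, -0.997, -0.001], [-0.001, 0.001, -1.0]]
force: [-7.0, 0.3, 20.6]
opening: 0.008
grasp_force: 8.4
```

Emit:
servo_tool(targets=[{"offset": [0, 0, -0.03], "dr": [0, 0, 0]}, {"offset": [0, 0, -0.06], "dr": [0, 0, 0]}, {"offset": [0, 0, -0.1], "dr": [0, 0, 0]}, {"offset": [0, 0, -0.14], "dr": [0, 0, 0]}, {"offset": [0, 0, -0.18], "dr": [0, 0, 0]}, {"offset": [0, 0, -0.22], "dr": [0, 0, 0]}, {"offset": [0, 0, -0.24], "dr": [0, 0, 0]}, {"offset": [0, 0, -0.24], "dr": [0, 0, 0]}], gripper=0)

```text
time_s: 15.0
position: [0.5187, -0.2153, 0.2555]
tcp_rot: [[0.997, 0.07, 0.011], [0.07, -0.997, -0.007], [0.011, 0.008, -1.0]]
force: [0.2, -0.4, 0.7]
opening: 0.478
grasp_force: 0.0
```

```bash
cat >> geo.py <<'E'
def tilt(F,th): # tool z down-slope of a tile leaning: th deg of slope above horizontal
    c,s=np.cos(np.radians(th)),np.sin(np.radians(th))
    z=F@np.array([c,0,-s]); y=-F@np.array([s,0,c]); return np.c_[np.cross(y,z),y,z]
def tilept(s,n,lat=0,th=55): # point in the tray: s up-slope from axle, n along normal from axle
    c,sn=np.cos(np.radians(th)),np.sin(np.radians(th)); return tw(-c*s+sn*n,lat,.062+sn*s+c*n)
E
python3 - <<'E'
from geo import *
from rig import viewer
S=viewer.capture('scene');W=viewer.capture('wrist');np.savez('pics/s6.npz',**S);np.savez('pics/w6.npz',**W)
print(S['color'].mean())
a=cv2.resize(S['color'][140:280,90:290],None,fx=4,fy=4,interpolation=cv2.INTER_CUBIC)
for s,n,l,c in [(60,18,-34.5,0),(60,18,34.5,0),(60,4,-34.5,1),(60,4,34.5,1),(0,18,69,2),(0,18,-69,2)]:
    p=(proj(S,tilept(s/1e3,n/1e3,l/1e3))-[90,140])*4; print(s,n,l,p.round(0)); cv2.circle(a,tuple(int(v) for v in p),4,[(0,255,0),(255,0,255),(0,0,255)][c],1)
cv2.imwrite('pics/p6.png',a[...,::-1])
R=tilt(TR,55); print(R.round(3))
goto(tilept(.034+.08,.011),R); goto(tilept(.034,.011),R)
E
```

```text
105.21230360243055
60 18 -34.5 [444. 211.]
60 18 34.5 [325. 194.]
60 4 -34.5 [436. 236.]
60 4 34.5 [316. 218.]
0 18 69 [318. 237.]
0 18 -69 [546. 271.]
[[-0.07   0.817 -0.572]
 [ 0.998  0.057 -0.04 ]
 [ 0.    -0.574 -0.819]]
offset [0.0859, -0.0003, 0.1099] dr [27.55, -27.44, -86.91] rows>= 13.3
offset [0.0399, -0.0004, 0.1753] dr [27.55, -27.44, -86.91] rows>= 13.3
```

View pics/p6.png

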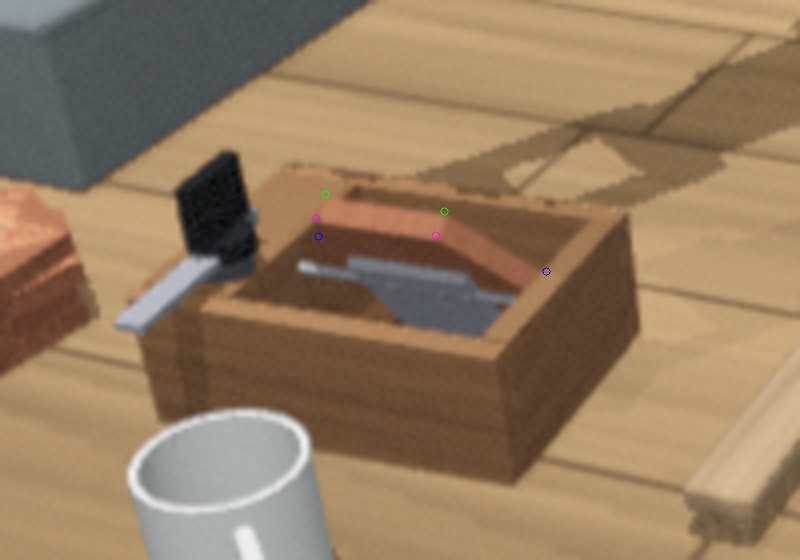

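The predicted far-edge corners (circles) match the raised tile edge (322,200)-(437,213) to within about 2 mm, so the tile is fully tipped. I'll go to the approach pose now.

Emit:
servo_tool(targets=[{"offset": [0.086, 0, 0.02], "dr": [27.5, -27.4, -86.9]}, {"offset": [0.086, 0, 0.02], "dr": [27.5, -27.4, -86.9]}, {"offset": [0.086, 0, 0.02], "dr": [27.5, -27.4, -86.9]}, {"offset": [0.086, 0, 0.02], "dr": [27.5, -27.4, -86.9]}, {"offset": [0.086, 0, 0.02], "dr": [27.5, -27.4, -86.9]}, {"offset": [0.086, 0, 0.02], "dr": [27.5, -27.4, -86.9]}, {"offset": [0.086, 0, 0.02], "dr": [27.5, -27.4, -86.9]}, {"offset": [0.086, 0, 0.02], "dr": [27.5, -27.4, -86.9]}, {"offset": [0.086, 0, 0.02], "dr": [27.5, -27.4, -86.9]}, {"offset": [0.086, 0, 0.02], "dr": [27.5, -27.4, -86.9]}, {"offset": [0.086, 0, 0.02], "dr": [27.5, -27.4, -86.9]}, {"offset": [0.086, 0, 0.02], "dr": [27.5, -27.4, -86.9]}, {"offset": [0.086, 0, 0.02], "dr": [27.5, -27.4, -86.9]}, {"offset": [0.086, 0, 0.02], "dr": [27.5, -27.4, -86.9]}, {"offset": [0.086, 0, 0.05], "dr": [27.5, -27.4, -86.9]}, {"offset": [0.086, 0, 0.08], "dr": [27.5, -27.4, -86.9]}, {"offset": [0.086, 0, 0.11], "dr": [27.5, -27.4, -86.9]}, {"offset": [0.086, 0, 0.11], "dr": [27.5, -27.4, -86.9]}, {"offset": [0.086, 0, 0.11], "dr": [27.5, -27.4, -86.9]}], gripper=0)

```text
time_s: 16.68
position: [0.5984, -0.2062, 0.1358]
tcp_rot: [[-0.069, 0.811, -0.58], [0.998, 0.059, -0.036], [0.005, -0.581, -0.814]]
force: [0.3, -0.5, 0.2]
opening: 0.499
grasp_force: 0.0
```

```bash
python3 - <<'E'
from geo import *
R=tilt(TR,55)
goto(tilept(.034+.08,.011),R); goto(tilept(.034,.011),R)
E
```

```text
offset [-0.0011, -0.0003, -0.0054] dr [-0.55, -0.25, 0.15] rows>= 0.1
offset [-0.0014, 0.0005, 0.0746] dr [-0.55, -0.25, 0.15] rows>= 1.8
```

Emit:
servo_tool(targets=[{"offset": [-0.001, 0, 0.015], "dr": [-0.5, -0.2, 0]}, {"offset": [-0.001, 0, 0.028], "dr": [-0.5, -0.2, 0]}, {"offset": [-0.001, 0, 0.038], "dr": [-0.5, -0.2, 0]}, {"offset": [-0.001, 0, 0.048], "dr": [-0.5, -0.2, 0]}, {"offset": [-0.001, 0, 0.058], "dr": [-0.5, -0.2, 0]}, {"offset": [-0.001, 0, 0.068], "dr": [-0.5, -0.2, 0]}, {"offset": [-0.001, 0.0005, 0.0745], "dr": [-0.5, -0.2, 0]}, {"offset": [-0.001, 0.0005, 0.0745], "dr": [-0.5, -0.2, 0]}, {"offset": [-0.001, 0.0005, 0.0745], "dr": [-0.5, -0.2, 0]}], gripper=0)

```text
time_s: 17.43
position: [0.5585, -0.2111, 0.0782]
tcp_rot: [[-0.071, 0.821, -0.566], [0.997, 0.058, -0.042], [-0.002, -0.568, -0.823]]
force: [-0.3, -0.3, 0.7]
opening: 0.503
grasp_force: 0.0
```

Emit:
servo_tool(targets=[{"offset": [0, 0, 0], "dr": [0, 0, 0]}, {"offset": [0, 0, 0], "dr": [0, 0, 0]}, {"offset": [0, 0, 0], "dr": [0, 0, 0]}, {"offset": [0, 0, 0], "dr": [0, 0, 0]}, {"offset": [0, 0, 0], "dr": [0, 0, 0]}, {"offset": [0, 0, 0], "dr": [0, 0, 0]}, {"offset": [0, 0, 0], "dr": [0, 0, 0]}, {"offset": [0, 0, 0], "dr": [0, 0, 0]}], gripper=1)

```text
time_s: 18.1
position: [0.5588, -0.211, 0.0785]
tcp_rot: [[-0.071, 0.822, -0.565], [0.997, 0.058, -0.042], [-0.002, -0.567, -0.824]]
force: [0.8, 0.3, 1.2]
opening: 0.157
grasp_force: 30.0
```

The tile is gripped (13.7 mm, 30 N). Now slide it up the slope and lift it out.

Emit:
servo_tool(targets=[{"offset": [0, 0, -0.008], "dr": [0, 0, 0]}, {"offset": [0, 0, -0.02], "dr": [0, 0, 0]}, {"offset": [0, 0, -0.035], "dr": [0, 0, 0]}, {"offset": [0, 0, -0.055], "dr": [0, 0, 0]}, {"offset": [0, 0, -0.075], "dr": [0, 0, 0]}, {"offset": [0, 0, -0.095], "dr": [0, 0, 0]}, {"offset": [0, 0, -0.115], "dr": [0, 0, 0]}, {"offset": [0, 0, -0.13], "dr": [0, 0, 0]}, {"offset": [0, 0, -0.13], "dr": [0, 0, 0]}])

```text
time_s: 18.85
position: [0.6354, -0.2058, 0.1877]
tcp_rot: [[-0.073, 0.826, -0.559], [0.997, 0.057, -0.045], [-0.005, -0.561, -0.828]]
force: [1.1, -0.2, -2.5]
opening: 0.157
grasp_force: 30.0
```

```bash
cat >> geo.py <<'E'
# tile held: centre relative to real tip, in tool frame (s of centre minus s of tip)
up=np.array([-.423,0,.906]); nr=np.array([.906,0,.423])
def place(k,dup,dn): # k: tip is k above tile centre (up-slope); dup,dn offsets from final place
    R=tilt(RR,65); P=rw(-.019,0,.092)+RR@(up*(k+dup)+nr*dn); return P,R
E
python3 - <<'E'
from geo import *
P,R=place(.036,.12,.03); print(P,R.round(3)); goto(P,R)
E
```

```text
[0.61308406 0.23023214 0.246026  ] [[-0.187  0.89  -0.415]
 [ 0.982  0.17  -0.079]
 [ 0.    -0.423 -0.906]]
offset [0.4351, -0.0219, -0.0296] dr [-9.13, -3.05, -5.91] rows>= 10.5
```

Emit:
servo_tool(targets=[{"offset": [0, 0, -0.03], "dr": [0, 0, 0]}, {"offset": [0.03, -0.005, -0.03], "dr": [-1, -0.3, -0.6]}, {"offset": [0.065, -0.005, -0.03], "dr": [-2, -0.7, -1.2]}, {"offset": [0.105, -0.01, -0.03], "dr": [-3, -1, -2]}, {"offset": [0.145, -0.01, -0.03], "dr": [-4, -1.3, -2.6]}, {"offset": [0.185, -0.01, -0.03], "dr": [-5, -1.7, -3.2]}, {"offset": [0.225, -0.015, -0.03], "dr": [-6, -2, -4]}, {"offset": [0.265, -0.015, -0.03], "dr": [-7, -2.3, -4.6]}, {"offset": [0.305, -0.02, -0.03], "dr": [-8, -2.7, -5.2]}, {"offset": [0.345, -0.02, -0.03], "dr": [-9, -3, -5.9]}, {"offset": [0.38, -0.022, -0.03], "dr": [-9.1, -3, -5.9]}, {"offset": [0.41, -0.022, -0.03], "dr": [-9.1, -3, -5.9]}, {"offset": [0.435, -0.022, -0.03], "dr": [-9.1, -3, -5.9]}, {"offset": [0.435, -0.022, -0.03], "dr": [-9.1, -3, -5.9]}, {"offset": [0.435, -0.022, -0.03], "dr": [-9.1, -3, -5.9]}, {"offset": [0.435, -0.022, -0.03], "dr": [-9.1, -3, -5.9]}])

```text
time_s: 20.18
position: [0.5994, 0.2276, 0.2207]
tcp_rot: [[-0.186, 0.886, -0.424], [0.983, 0.169, -0.077], [0.003, -0.431, -0.902]]
force: [0.2, -0.2, -2.7]
opening: 0.159
grasp_force: 30.0
```

```bash
python3 - <<'E'
from geo import *
from rig import viewer,bot
s=bot.read_state();P=np.array(s['position']);R=np.array(s['tcp_rot']);tip=P-D*R[:,2]
S=viewer.capture('scene');np.savez('pics/s7.npz',**S)
hexp=[(60,34.6),(60,-34.6),(0,69.3),(0,-69.3),(-60,34.6),(-60,-34.6)]
pts=[[proj(S,tip+R@np.array([l/1e3,n,.036-u/1e3])) for u,l in hexp] for n in(-.007,.007)]
allp=np.array(pts).reshape(-1,2); x0,y0=np.maximum(allp.min(0)-25,0).astype(int); x1,y1=(allp.max(0)+60).astype(int)
f=min(800/(x1-x0),600/(y1-y0)); a=cv2.resize(S['color'][y0:y1,x0:x1],None,fx=f,fy=f,interpolation=cv2.INTER_CUBIC)
print(x0,y0,f)
for k,g in enumerate(pts):
    for p in g: q=(p-[x0,y0])*f; print(k,q.round(0)); cv2.circle(a,tuple(int(v) for v in q),4,[(0,255,0),(255,0,255)][k],1)
cv2.imwrite('pics/p7.png',a[:600,:800,::-1])
goto(*place(.036,.12,.03)); goto(*place(.036,.02,.008))
E
```

```text
325 136 4.37956204379562
0 [395. 123.]
0 [203. 111.]
0 [480. 229.]
0 [118. 204.]
0 [381. 312.]
0 [210. 299.]
1 [392. 154.]
1 [199. 141.]
1 [478. 259.]
1 [113. 233.]
1 [378. 340.]
1 [206. 327.]
offset [0.0006, 0.0018, -0.0025] dr [-0.52, -0.23, -0.07] rows>= 0.1
offset [0.0002, 0.0247, 0.0973] dr [-0.52, -0.23, -0.07] rows>= 2.4
```

View pics/p7.png

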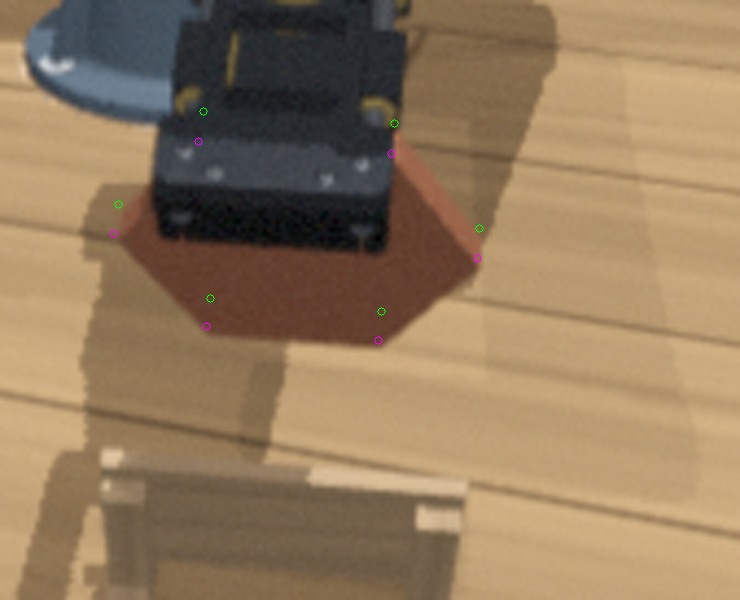

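The held tile matches the prediction: bottom corners seen at (210,334), (382,347) against (206,327), (378,341), so it hangs about 3 mm lower. I'll use k = 39 mm.

Emit:
servo_tool(targets=[{"offset": [0, 0.005, 0.02], "dr": [-0.5, -0.2, 0]}, {"offset": [0, 0.009, 0.035], "dr": [-0.5, -0.2, 0]}, {"offset": [0, 0.013, 0.05], "dr": [-0.5, -0.2, 0]}, {"offset": [0, 0.017, 0.065], "dr": [-0.5, -0.2, 0]}, {"offset": [0, 0.021, 0.08], "dr": [-0.5, -0.2, 0]}, {"offset": [0, 0.0245, 0.0943], "dr": [-0.5, -0.2, 0]}, {"offset": [0, 0.0245, 0.0943], "dr": [-0.5, -0.2, 0]}, {"offset": [0, 0.0245, 0.0943], "dr": [-0.5, -0.2, 0]}])

```text
time_s: 20.9
position: [0.5815, 0.2237, 0.1254]
tcp_rot: [[-0.185, 0.89, -0.417], [0.983, 0.168, -0.078], [0.001, -0.424, -0.906]]
force: [0.4, 0.2, -2.4]
opening: 0.159
grasp_force: 30.0
```

```bash
python3 - <<'E'
from geo import *
goto(*place(.039,.02,.008)); goto(*place(.039,.0,.004)); goto(*place(.039,.0,.0))
E
```

```text
offset [0.0005, 0.0002, 0.0] dr [-0.09, -0.09, -0.1] rows>= 0.0
offset [0.0004, 0.0043, 0.02] dr [-0.09, -0.09, -0.1] rows>= 0.5
offset [0.0004, 0.0083, 0.02] dr [-0.09, -0.09, -0.1] rows>= 0.5
```

Emit:
servo_tool(targets=[{"offset": [0, 0.001, 0.005], "dr": [0, 0, 0]}, {"offset": [0, 0.002, 0.009], "dr": [0, 0, 0]}, {"offset": [0, 0.003, 0.013], "dr": [0, 0, 0]}, {"offset": [0, 0.0035, 0.016], "dr": [0, 0, 0]}, {"offset": [0, 0.0035, 0.016], "dr": [0, 0, 0]}])

```text
time_s: 21.32
position: [0.5778, 0.2246, 0.1096]
tcp_rot: [[-0.187, 0.89, -0.415], [0.982, 0.17, -0.078], [0.001, -0.423, -0.906]]
force: [-0.3, -0.4, -2.5]
opening: 0.158
grasp_force: 30.0
```

Emit:
servo_tool(targets=[{"offset": [0, 0, 0.001], "dr": [0, 0, 0]}, {"offset": [0, 0, 0.002], "dr": [0, 0, 0]}, {"offset": [0, 0, 0.003], "dr": [0, 0, 0]}, {"offset": [0, 0, 0.003], "dr": [0, 0, 0]}])

```text
time_s: 21.65
position: [0.577, 0.2244, 0.1073]
tcp_rot: [[-0.187, 0.891, -0.414], [0.982, 0.17, -0.078], [0.001, -0.422, -0.907]]
force: [-0.8, 0.3, -3.3]
opening: 0.155
grasp_force: 30.0
```

Emit:
servo_tool(targets=[{"offset": [0, 0.001, 0.001], "dr": [0, 0, 0]}, {"offset": [0, 0.002, 0.0015], "dr": [0, 0, 0]}, {"offset": [0, 0.003, 0.002], "dr": [0, 0, 0]}, {"offset": [0, 0.003, 0.002], "dr": [0, 0, 0]}])

```text
time_s: 21.98
position: [0.5791, 0.2246, 0.1055]
tcp_rot: [[-0.187, 0.891, -0.415], [0.982, 0.17, -0.078], [0.001, -0.422, -0.907]]
force: [0.2, -0.1, 4.0]
opening: 0.16
grasp_force: 30.0
```

Emit:
servo_tool(targets=[{"offset": [0, 0.001, 0.001], "dr": [0, 0, 0]}, {"offset": [0, 0.002, 0.001], "dr": [0, 0, 0]}, {"offset": [0, 0.002, 0.001], "dr": [0, 0, 0]}])

```text
time_s: 22.23
position: [0.5801, 0.2248, 0.1049]
tcp_rot: [[-0.187, 0.89, -0.415], [0.982, 0.17, -0.078], [0.001, -0.423, -0.906]]
force: [-0.2, -1.1, 7.9]
opening: 0.161
grasp_force: 30.1
```

The tile is on the ledge. I'll ease it back until the board pushes.

Emit:
servo_tool(targets=[{"offset": [0, 0.001, -0.0005], "dr": [0, 0, 0]}, {"offset": [0, 0.002, -0.0005], "dr": [0, 0, 0]}, {"offset": [0, 0.002, -0.0005], "dr": [0, 0, 0]}])

```text
time_s: 22.48
position: [0.5807, 0.225, 0.1046]
tcp_rot: [[-0.188, 0.889, -0.418], [0.982, 0.17, -0.079], [0.001, -0.426, -0.905]]
force: [-2.7, -1.4, 8.5]
opening: 0.16
grasp_force: 30.0
```

```bash
python3 - <<'E'
from geo import *
goto(*place(.039,.0,.0))
E
```

```text
offset [-0.0009, -0.0001, 0.001] dr [-0.19, -0.04, 0.03] rows>= 0.0
```

Emit:
servo_tool(targets=[{"offset": [0, 0, 0], "dr": [0, 0, 0]}, {"offset": [0, 0, 0], "dr": [0, 0, 0]}, {"offset": [0, 0, 0], "dr": [0, 0, 0]}, {"offset": [0, 0, 0], "dr": [0, 0, 0]}, {"offset": [0, 0, 0], "dr": [0, 0, 0]}, {"offset": [0, 0, 0], "dr": [0, 0, 0]}, {"offset": [0, 0, 0], "dr": [0, 0, 0]}, {"offset": [0, 0, 0], "dr": [0, 0, 0]}], gripper=0)

```text
time_s: 23.15
position: [0.5823, 0.2254, 0.102]
tcp_rot: [[-0.187, 0.891, -0.414], [0.982, 0.17, -0.078], [0.001, -0.422, -0.907]]
force: [0.5, -0.6, -0.2]
opening: 0.493
grasp_force: 0.0
```

Emit:
servo_tool(targets=[{"offset": [0, 0, -0.01], "dr": [0, 0, 0]}, {"offset": [0, 0, -0.03], "dr": [0, 0, 0]}, {"offset": [0, 0, -0.06], "dr": [0, 0, 0]}, {"offset": [0, 0, -0.1], "dr": [0, 0, 0]}, {"offset": [0, 0, -0.13], "dr": [0, 0, 0]}, {"offset": [0, 0, -0.13], "dr": [0, 0, 0]}, {"offset": [0, 0, -0.13], "dr": [0, 0, 0]}])

```text
time_s: 23.73
position: [0.6383, 0.2358, 0.2228]
tcp_rot: [[-0.187, 0.893, -0.408], [0.982, 0.17, -0.077], [0.001, -0.416, -0.91]]
force: [-0.9, -0.5, -0.4]
opening: 0.501
grasp_force: 0.0
```

```bash
python3 - <<'E'
from geo import *
from rig import viewer
S=viewer.capture('scene')
a=cv2.resize(S['color'][160:310,300:480],None,fx=4,fy=4,interpolation=cv2.INTER_CUBIC)
C=rw(-.019,0,.092)
for n in(-.007,.007):
  for u,l in [(60,34.6),(60,-34.6),(0,69.3),(0,-69.3),(-60,34.6),(-60,-34.6)]:
    p=(proj(S,C+RR@(up*u/1e3+nr*n+np.array([0,l/1e3,0])))-[300,160])*4; cv2.circle(a,tuple(int(v) for v in p),4,(0,255,0) if n>0 else (255,0,255),1)
cv2.imwrite('pics/p8.png',a[...,::-1])
E
```

```text
(no output)
```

View pics/p8.png

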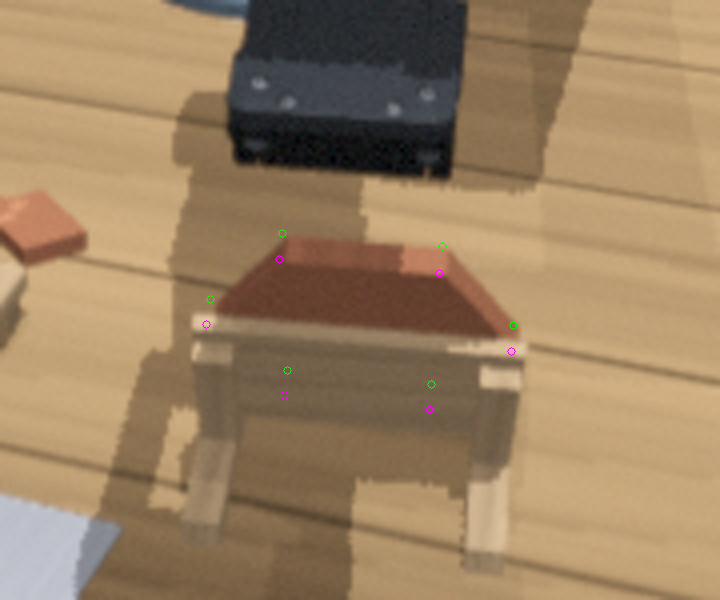

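The tile stands on the rest with its top edge at (283,264)-(443,275), within about 2 mm of the predicted corners, and the fingers are clear.

Emit:
servo_tool(targets=[{"offset": [0, 0, -0.02], "dr": [0, 0, 0]}, {"offset": [0, 0, -0.02], "dr": [0, 0, 0]}, {"offset": [0, 0, -0.02], "dr": [0, 0, 0]}, {"offset": [0, 0, -0.02], "dr": [0, 0, 0]}, {"offset": [0, 0, -0.02], "dr": [0, 0, 0]}])

```text
time_s: 24.2
position: [0.6434, 0.2369, 0.2368]
tcp_rot: [[-0.187, 0.889, -0.417], [0.982, 0.17, -0.079], [0.001, -0.424, -0.906]]
force: [-0.7, -0.0, 0.2]
opening: 0.501
grasp_force: 0.0
```

```bash
python3 -c "
from rig import ticket
print(ticket.hand_in())"
```

```text
the job is handed in; nothing more can be done
None
```

I've handed the job in at about 24 s of the 67 s (no verdict came back): the hold-down is turned off the tile, and the tile is released on the rest, within about 2 mm of its place in the last picture.

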